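# Skewer the filter rings and hang them in the box

## Robot

A 6-joint arm with a two-finger parallel gripper is mounted at the origin on the work surface. World frame = base frame: x ahead of the robot, y to its left, z up, the work surface at z = 0. Lengths are in mm, angles in degrees, forces in N, time in s.
With the tool pointing down it reaches from about 350 to 925 mm from the base axis. Payload 6.4 kg.
Tool frame: the origin (TCP) lies midway between the tips of the shut fingers; the grasp point (between the pads) lies 19 mm behind it; y points along the fingers, x is the direction in which the jaws open and shut, and the axes are right-handed (so a half turn about y gives the same grasp; the last joint's range is limited). The gripper opens to 94 mm and grips with 3 to 60 N. Pads are 16 mm wide; open, the fingers measure 119 mm over their backs; the gripper's body (75 mm by 177 mm) begins 78 mm behind the grasp point.
Start: joints at [59.811, 14.043, 89.255, -0, 76.702, -9.975], TCP at [224.59, 609.978, 205.455] pointing down, gripper open.
Joint ranges: [-179.41, 179.41], [-58.25, 129.5], [7.25, 145.43], [-54.29, 234.29], [11.92, 165.04], [-157.13, 157.13]. Speed limits (degrees/s): [147.25, 147.25, 180, 180, 180, 180].

## Interface

Orientations are given as [roll, pitch, yaw] about the fixed x, y, z axes, in that order (R = Rz(yaw) Ry(pitch) Rx(roll)).
In Python, from workcell import manip, hand, solver, eyes gives the robot as it stands. Calls block until the motion is done:
- manip.movep(position, orientation): joint-space move of the TCP to a pose.
- manip.movel(position, speed=150, rotation=None, until_force=None): straight line of the TCP; rotation=None keeps the orientation; speed is the mean speed in mm/s. With until_force (N) it stops when the force on the tool has changed by that much, and returns True; else False.
- manip.movej(angles): joint-space move.
- hand.let_go() and hand.close(grasp_force=None): open the fingers fully, or close them until they stop; grasp_force is the grip in N (None keeps the last).
- manip.pause(seconds).
- solver.solve_ik(position, orientation): joint angles nearest the present ones, or None.
- manip.sense(): the state.
- eyes.read_camera(name): name is "scene" or "side" or "wrist"; returns a dict with "img" (420x560x3 uint8, blue, green, red), "fx", "fy", "cx", "cy" (pixels), "eye" and "orientation" of the camera in the world. Camera axes: x right, y up, looking along -z (the intrinsics and any distortion apply to the point x, -y, -z); pixel columns grow to the right and rows downward; lengths in mm; the calibration is good to about 2 mm. A picture is of the moment at which its call begins. There is no depth.
A pose or a line that the arm cannot do raises manip.IKError and nothing moves.
- manip.job_done(): hands the job in, once; it reports no verdict.
The state is a dict: "clock": time; "joint_positions": joint angles; "dq": joint speeds; "effort": joint torques, N m; "tool_pos": TCP position; "orientation": TCP orientation; "ft_force": force on the tool from outside, world axes, zero at the start; "ft_torque": the same for the moment, N m; "gripper_width": opening from 0.0 (shut) to 1.0 (fully open).
Only numpy, scipy, OpenCV 4.12 (cv2) and the standard library are available. Lean on these libraries where they do the work, as an engineer would, in place of code of your own. Each camera call takes 0.05 s, during which the arm holds its last target. There are 200 camera calls.

## Task

Pick up the skewer by its wooden handle and run it through all three ceramic filter rings as they stand in the drip rack, then lift them out together on the skewer. Lay the skewer across the open clear box, in the notches of its two end walls with the handle outside, so that the rings hang inside the box to dry, and let go. Leave the ramekin, thermometer and dispenser where they are.

Things in the scene. Friction and masses are not known exactly. Their poses are not given: they have to be found in the camera images.
- skewer_handle (a point): centre of the flat wooden handle (80 x 26 x 12 mm) of a skewer lying on the shelf; x runs to the tip, y across the width, z through the thickness. A steel shaft, 6 mm thick, leaves the handle's front end (x = 40 mm) and ends at x = 190 mm; its axis passes through this point. 55 g, centre of mass at x = 50 mm. At the start it rests on handle and tip, the tip about 1 degree (3 mm) low
- skewer_tip (a point): the tapered tip of the skewer (last 14 mm tapered), on the shaft's axis, 190 mm from the handle's centre
- rack_mid (a point): drip rack, fixed: aluminium tray 110 x 70 mm, rim 9 mm high, with two rods along x that carry the rings on edge in a row, and thin pins (tops 31 mm above the shelf, 13 mm either side of the middle) between them. Point at the middle ring's place, 35 mm above the shelf; x along the row, through the holes, z up. Ring places: x = -18.5, 0, 18.5 mm. The row's ends are open; rings lift straight up
- box_rest (a point): clear plastic box, grey rim, open, fixed: 110 (x) x 90 (y) x 65 mm high, walls 3 mm. The rim of each end wall (x = -55, +55 mm) has a notch in its middle, 24 mm wide, 8 mm deep, its bottom 57 mm above the shelf. Point on the box's middle, 60 mm above the shelf, where the axis of a shaft lying in both notches passes; x through both notches, z up. Its lid lies apart, not needed
- ramekin: white ceramic ramekin, 86 mm wide, 45 mm high, with a teaspoon in it; origin under its centre; leave alone
- thermometer: white digital thermometer, 45 x 65 x 16 mm, lying flat; origin under its centre; leave alone
- dispenser: small green lever-top dispenser, 56 mm wide, 104 mm high; origin under its centre; leave alone
- ring0_c (a point): white ceramic filter ring 1: outer diameter 40 mm, hole 24 mm, 12 mm thick, 16 g, loose; point at its centre, x axis along the hole. It stands on edge in the rack, its centre 35 mm above the shelf; the three are alike
- ring1_c (a point): white ceramic filter ring 2: outer diameter 40 mm, hole 24 mm, 12 mm thick, 16 g, loose; point at its centre, x axis along the hole. It stands on edge in the rack, its centre 35 mm above the shelf; the three are alike
- ring2_c (a point): white ceramic filter ring 3: outer diameter 40 mm, hole 24 mm, 12 mm thick, 16 g, loose; point at its centre, x axis along the hole. It stands on edge in the rack, its centre 35 mm above the shelf; the three are alike

How it is judged:
By the outcome, as a careful person would: the job done as asked, in the order asked, and still so for the second after the job is handed in, with the robot touching nothing.
It also fails if it takes over 58 s, if anything falls off the work surface, if the arm or the gripper's body presses on something with over 40 N, if the wrist force passes 120 N, or if a joint passes its speed limit or range.

## Working session

There is one attempt and no reset: what is moved stays moved. The work goes in short steps, each a Python script; the robot and the scene stay as the last script left them, time stands still between calls to the robot, and variables do not carry over. Pictures are saved under pics/ and viewed, about 8 in all and at most 12, crops included, and the job is handed in when it is done.

```bash
mkdir -p pics; ls
python3 - <<'E'
from workcell import manip, hand, solver, eyes
import cv2
for n in ("scene","side","wrist"):
    c=eyes.read_camera(n); cv2.imwrite(f"pics/{n}0.png",c["img"]); print(n,{k:v for k,v in c.items() if k!="img"})
print(manip.sense())
E
```

```text
pics
scene {'fx': 545.0350365531606, 'fy': 545.0350365531606, 'cx': 280.39983274966414, 'cy': 211.4352426286191, 'eye': array([1179.99519489, -769.68742442,  976.61804973]), 'orientation': array([47.38396208,  0.91645401, 39.87518387])}
side {'fx': 471.38828973869926, 'fy': 471.38828973869926, 'cx': 281.38282129879497, 'cy': 205.04779915090452, 'eye': array([ 487.47841248, -950.91672107,  714.24436731]), 'orientation': array([54.93564321, -1.17967583, -2.93544321])}
wrist {'fx': 326.8697473742674, 'fy': 326.8697473742674, 'cx': 279.93044230672547, 'cy': 206.73557895099768, 'eye': array([152.1361937 , 635.78038238, 383.4612974 ]), 'orientation': array([-1.52958590e+01,  6.40932217e-02,  6.97490943e+01])}
{'clock': 0.15, 'joint_positions': array([ 5.98100303e+01,  1.40748114e+01,  8.93067292e+01, -2.05208617e-03,
        7.67004656e+01, -9.97588746e+00]), 'dq': array([ 0.13149785, -0.05794336, -0.22511945, -0.02308778,  0.0189719 ,
        0.15526475]), 'effort': array([ 9.44167368e-04, -4.16265821e+01, -3.14983213e+01,  6.85561588e-02,
        3.15994048e-02, -1.04802336e-04]), 'tool_pos': array([224.37940607, 609.57363203, 204.61984176]), 'orientation': array([-8.99877599e+01,  8.11121925e-02,  6.97863999e+01]), 'ft_force': array([-0.01801018, -0.58106622, -0.85227676]), 'ft_torque': array([-0.03954544, -0.05054749,  0.04119552]), 'gripper_width': 1.0027649111280792}
```

View pics/scene0.png

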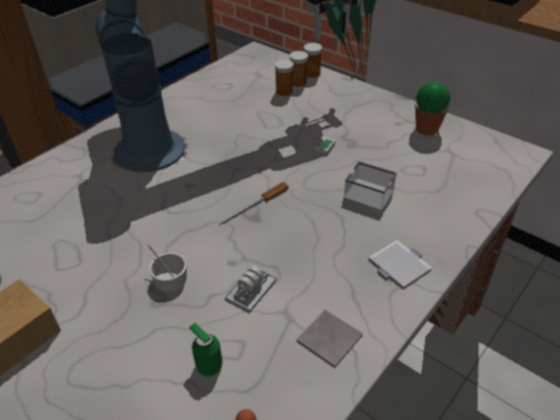

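View pics/side0.png

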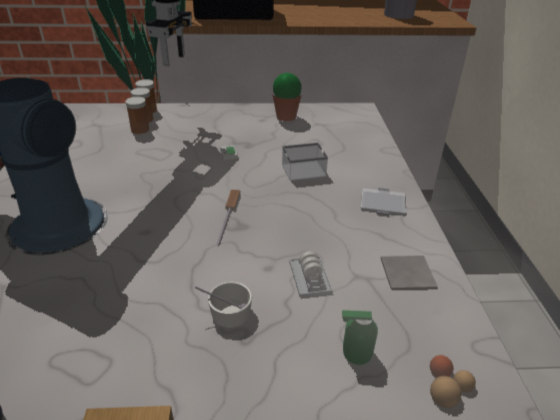

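```bash
cat > h.py <<'E'
from workcell import manip, hand, solver, eyes
import numpy as np, cv2
from scipy.spatial.transform import Rotation as R
def snap(n,f):
    c=eyes.read_camera(n); cv2.imwrite(f"pics/{f}.png",c["img"]); np.save(f"pics/{f}.npy",{k:v for k,v in c.items() if k!="img"},allow_pickle=True); return c
def load(f): return np.load(f"pics/{f}.npy",allow_pickle=True).item()
def ray(c,u,v):
    return R.from_euler("xyz",c["orientation"],degrees=True).apply([(u-c["cx"])/c["fx"],-(v-c["cy"])/c["fy"],-1.])
def onz(c,u,v,z):
    d=ray(c,u,v); return c["eye"]+d*(z-c["eye"][2])/d[2]
def proj(c,p):
    q=R.from_euler("xyz",c["orientation"],degrees=True).inv().apply(np.asarray(p,float)-c["eye"])
    return np.array([c["cx"]+c["fx"]*q[...,0]/-q[...,2], c["cy"]-c["fy"]*q[...,1]/-q[...,2]]).T
E
python3 - <<'E'
from h import *
a=snap("scene","s1"); b=snap("side","d1")
for n,z,p,q in [("handle",6,(276,191),(233,199)),("tip",3,(221,223),(221,240)),("rack",5,(251,288),(311,276)),("box",60,(371,177),(304,155)),("disp",0,(208,370),(360,358)),("ram",0,(170,285),(231,320)),("therm",8,(400,263),(384,201)),("mid",8,(330,337),(408,272)),("green",5,(328,145),(231,151))]:
    print(n,onz(a,*p,z).round(),onz(b,*q,z).round())
E
```

```text
handle [429.  86.   6.] [427.  87.   6.]
tip [398. -98.   3.] [404. -80.   3.]
rack [ 604. -210.    5.] [ 604. -210.    5.]
box [631. 240.  60.] [626. 226.  60.]
disp [ 676. -419.    0.] [ 672. -420.   -0.]
ram [ 450. -319.    0.] [ 436. -323.    0.]
therm [829.  68.   8.] [828.  66.   8.]
mid [ 823. -205.    8.] [ 818. -207.    8.]
green [413. 349.   5.] [412. 354.   5.]
```

Run:
```python
from h import *
for f,p in [("wbox",(628,233,190)),("wrack",(604,-190,150)),("wskew",(415,10,170))]:
    manip.movep(p,[-90,0,-8]); manip.pause(0.2); c=snap("wrist",f); print(f,c["eye"].round(1),c["orientation"].round(1),manip.sense()["clock"],manip.sense()["joint_positions"].round())
ims=[cv2.imread(f"pics/{f}.png") for f in("wbox","wrack","wskew")]
```

```text
wbox [637.8 309.1 369. ] [-15.2  -0.   -8. ] 2.4917 [11. 17. 87.  0. 76. 19.]
wrack [ 614.4 -113.7  329.1] [-15.2  -0.1  -8. ] 4.3083 [-28.  15.  94.   0.  71. -20.]
wskew [425.9  84.8 349.1] [-15.3  -0.   -8.1] 5.625 [-14. -18. 124.  -0.  74.  -6.]
```

View pics/wbox.png

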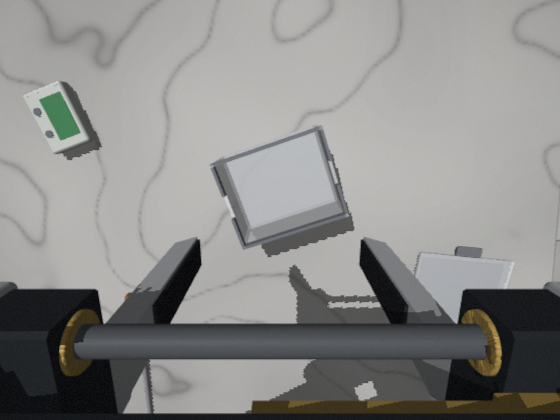

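View pics/wrack.png

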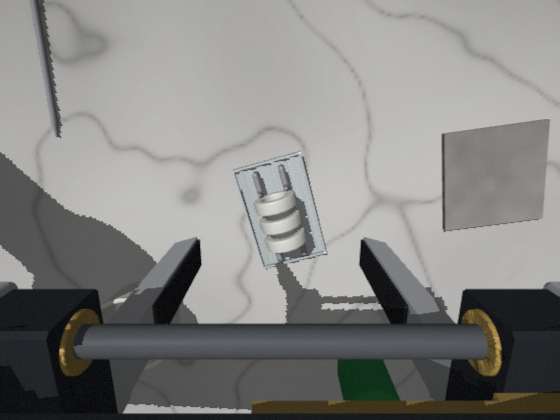

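View pics/wskew.png

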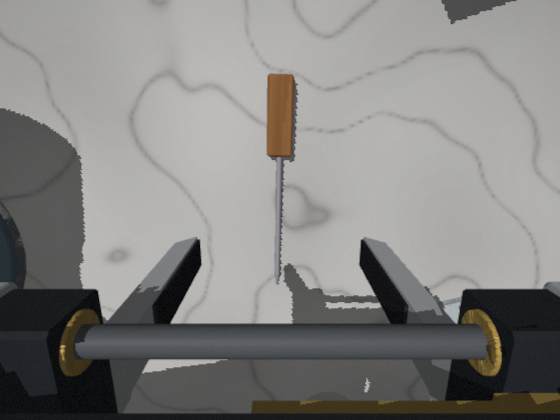

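Run:
```python
from h import *
def rect(f,px,z,names):
    c=load(f); P=np.array([onz(c,*p,z) for p in px]); print(f,P.round(1)[:,:2].tolist(),"edges",[round(np.linalg.norm(P[i]-P[(i+1)%4]),1) for i in range(4)],"c",P.mean(0).round(1))
    return P
def ang(v): return round(np.degrees(np.arctan2(v[1],v[0])),2)
P=rect("wbox",[(212,165),(320,127),(349,214),(244,247)],65,0); print(ang(P[1]+P[2]-P[0]-P[3]))
P=rect("wrack",[(235,171),(300,153),(326,252),(264,267)],9,0); print(ang(P[2]+P[3]-P[0]-P[1]))
P=rect("wskew",[(268,74),(294,74),(292,157),(268,157)],12,0); print(ang(P[2]+P[3]-P[0]-P[1]))
c=load("wskew"); t=onz(c,277.5,281,3); print(t,ang(t-P.mean(0)),np.linalg.norm(t[:2]-P.mean(0)[:2]))
# crops, upscaled
a=cv2.imread("pics/wbox.png")[115:260,200:360]; b=cv2.imread("pics/wrack.png")[140:285,220:340]; d=cv2.imread("pics/wskew.png")[65:290,250:310]
A=cv2.resize(a,None,fx=2.4,fy=2.4,interpolation=3);B=cv2.resize(b,None,fx=2.4,fy=2.4,interpolation=3);D=cv2.resize(d,None,fx=2,fy=2,interpolation=3)
o=np.zeros((460,384+288+120,3),np.uint8); o[:A.shape[0],:384]=A;o[:B.shape[0],384:672]=B;o[:D.shape[0],672:]=D
cv2.imwrite("pics/crops.png",o)
```

```text
wbox [[569.5, 275.7], [672.8, 296.0], [691.9, 210.5], [585.3, 190.8]] edges [np.float64(105.3), np.float64(87.6), np.float64(108.4), np.float64(86.4)] c [629.8 243.3  65. ]
10.78
wrack [[563.8, -157.9], [629.4, -149.3], [643.9, -255.9], [576.5, -263.9]] edges [np.float64(66.2), np.float64(107.6), np.float64(67.8), np.float64(106.8)] c [ 603.4 -206.7    9. ]
-82.72
wskew [[420.5, 126.4], [445.3, 122.9], [433.0, 44.4], [408.6, 47.8]] edges [np.float64(25.0), np.float64(79.5), np.float64(24.6), np.float64(79.5)] c [426.8  85.4  12. ]
-98.78
[397.41830577 -97.45925404   3.        ] -99.14 185.20354181435968
```

View pics/crops.png

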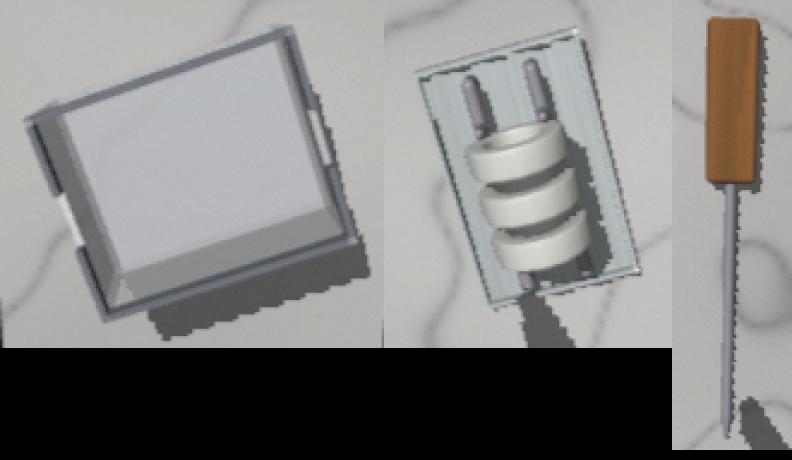

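Run:
```python
from h import *
from scipy.optimize import least_squares
def fit(f,px,loc,x0):
    c=load(f); px=np.array(px); loc=np.array(loc,float)
    def F(q):
        P=np.column_stack([R.from_euler("z",q[2],degrees=True).apply(loc)[:,:2]+q[:2],loc[:,2]]); return (proj(c,P)-px).ravel()
    s=least_squares(F,x0,x_scale=[1,1,.5]); print(f,s.x.round(2),"res px",s.fun.round(1))
fit("wbox",[(211.3,165.8),(320.8,126.3),(348.3,215.4),(243.8,248.8),(229.2,206.7),(333.3,172)],
 [(-55,45,65),(55,45,65),(55,-45,65),(-55,-45,65),(-53.5,0,61),(53.5,0,61)],[630,243,11])
# rack: x toward -y (insertion direction)
fit("wrack",[(233.3,170),(300.4,152.5),(326.7,253.3),(265.8,267.9)],[(-55,-35,9),(-55,35,9),(55,35,9),(55,-35,9)],[603,-207,-82])
c=load("wrack")
for L in [0,18.5,-18.5]:
    a=np.radians(-82.7); print(proj(c,np.array([603.4+L*np.cos(a),-206.7+L*np.sin(a),55])).round(1))
fit("wskew",[(267.9,73.8),(294,74.3),(292,156.8),(267.9,156.3),(277.2,282.5)],[(-40,-13,12),(-40,13,12),(40,13,12),(40,-13,12),(190,0,3)],[427,85,-99])
```

```text
wbox [629.42 242.43  11.06] res px [-2.2 -0.7  1.3 -0.9  1.   0.2 -0.5  1.2 -0.3  0.8  0.7 -0. ]
wrack [ 603.68 -207.14  -82.36] res px [-0.6  0.7  1.1 -1.1  1.1 -0.6 -1.7  1.2]
[281.9 227.4]
[287.2 246.2]
[276.3 207.9]
wskew [426.8   85.86 -99.12] res px [-0.3 -0.8  0.7 -0.8  0.3  0.2 -0.9  0.3  0.2  1.8]
```

Run:
```python
from h import *
a=np.radians(-99.12); g=np.array([426.8,85.9])+10*np.array([np.cos(a),np.sin(a)])
manip.movep([*g,60],[-90,0,-9.12]); print(manip.movel([*g,4],speed=80,until_force=15))
manip.pause(.2); s=manip.sense(); print(s["tool_pos"],s["ft_force"])
hand.close(60); s=manip.sense(); print(s["gripper_width"]*94,s["tool_pos"])
manip.movel([*g,90],speed=80); 
# pre-insert: axis z 37+3 offset; show tip above, 40mm clear
manip.movep([*g,120],[-90,0,7.64])
b=np.radians(-82.36); d=np.array([np.cos(b),np.sin(b)]); m=np.array([603.68,-207.14])
p=m-d*(55+190+10-10)   # tool at handle x=+10: tip 180 ahead of tool
manip.movep([*p,90],[-90,0,7.64]); manip.pause(.3)
s=manip.sense(); print(p,s["tool_pos"],s["orientation"],s["gripper_width"]*94,s["ft_force"],s["clock"])
w=snap("wrist","w2"); e=snap("side","d2"); f=snap("scene","s2")
q=np.zeros((600,800,3),np.uint8); q[:420,:280]=0
q[0:340,0:330]=w["img"][80:420,115:445]
for c,x,y,nm in((e,340,0,"side"),(f,340,300,"scene")):
    z=proj(c,[*(p+d*90),80]); print(nm,z); u,v=int(z[0])-76,int(z[1])-50; u=max(u,0);v=max(v,0); print(u,v)
    k=c["img"][v:v+100,u:u+152]; k=cv2.resize(k,None,fx=3,fy=3,interpolation=2); q[y:y+k.shape[0],x:x+k.shape[1]]=k[:600-y,:800-x]
cv2.imwrite("pics/grasp.png",q)
```

```text
False
[425.70898122  76.00801245   4.51943441] [-0.04531351 -0.23327702  0.18710626]
25.167764981025506 [425.15800846  76.0199025    3.96665308]
[571.10765254  35.68512675] [570.5750235   36.109614    90.57847374] [-9.00088023e+01 -3.89930215e-02  7.66169581e+00] 25.42319247079035 [-0.01543694 -0.20062057 -1.76818136] 10.8917
side [296.96579785 205.97508197]
220 155
scene [286.88540496 223.43764352]
210 173
```

View pics/grasp.png

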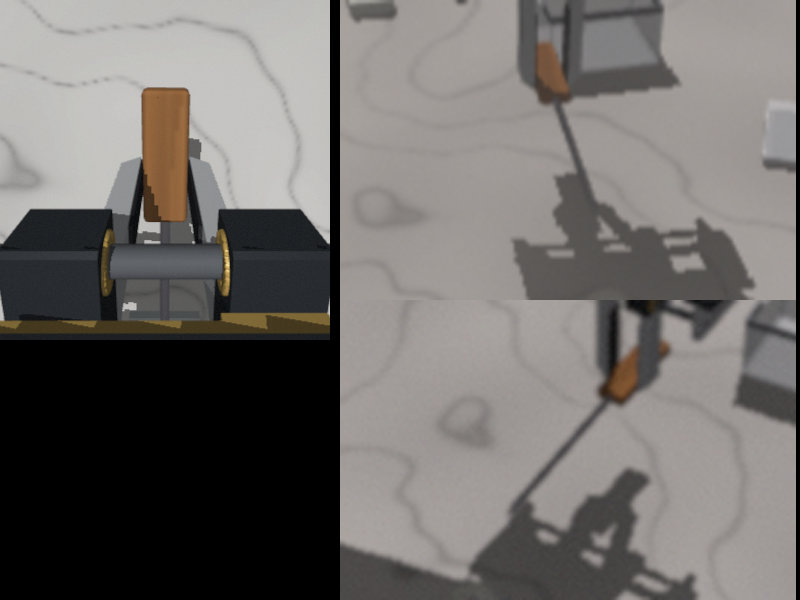

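Run:
```python
from h import *
e,f=load("d2"),load("s2"); p=np.array([570.6,36.1]); b=np.radians(-82.36); d=np.array([np.cos(b),np.sin(b)])
for z in (85,89,92): print(z,"side",proj(e,[*(p+d*180),z]).round(1),"scene",proj(f,[*(p+d*180),z]).round(1))
from scipy.optimize import least_squares
s=least_squares(lambda x:np.r_[proj(e,x)-[306.7,227.3],proj(f,x)-[267.7,243]],[*(p+d*180),90]); t=s.x
print(t,s.fun, np.linalg.norm(t[:2]-p),np.degrees(np.arctan2(*(t[:2]-p)[::-1])))
```

```text
85 side [305.5 227.5] scene [265.9 245.2]
89 side [305.6 226. ] scene [265.9 244. ]
92 side [305.6 225. ] scene [265.8 243. ]
[ 596.30281204 -138.35420408   85.71204057] [-0.56482914 -1.17694729 -0.06499494  1.35219175] 176.33747153852318 -81.61875368598925
```

Run:
```python
from h import *
b=np.radians(-82.36); d=np.array([np.cos(b),np.sin(b)]); m=np.array([603.68,-207.14]); rot=[-91,0,7.64]
p=m-d*245
manip.movel([*p,36],speed=100,rotation=rot); manip.pause(.2); print(manip.sense()["tool_pos"])
p=m-d*205
manip.movel([*p,36],speed=80); manip.pause(.2); e=snap("side","d3a"); f=snap("scene","s3a")
q=m-d*91
hit=manip.movel([*q,36],speed=60,until_force=4); manip.pause(.2)
s=manip.sense(); print(hit,q,s["tool_pos"],s["orientation"],s["ft_force"],s["ft_torque"],s["clock"])
g=snap("side","d3"); h=snap("scene","s3")
o=np.zeros((600,800,3),np.uint8)
for i,(c,n) in enumerate(((e,0),(f,0),(g,0),(h,0))):
    z=proj(c,[*(m-d*20),40]).astype(int); print(z-[50,38]); k=c["img"][z[1]-38:z[1]+37,z[0]-50:z[0]+50]
    o[(i//2)*300:(i//2)*300+300,(i%2)*400:(i%2)*400+400]=cv2.resize(k,None,fx=4,fy=4,interpolation=2)
cv2.imwrite("pics/ins.png",o)
```

```text
[571.7911228   35.58528369  36.86222178]
False [ 591.58169952 -116.94781006] [ 591.57858182 -116.82231565   36.01179064] [-9.10000277e+01 -7.96230076e-04  7.64988069e+00] [ 0.37682474 -0.29755559  0.27587701] [0.00484889 0.0471647  0.03029651] 15.1333
[259 218]
[205 233]
[259 218]
[205 233]
```

View pics/ins.png

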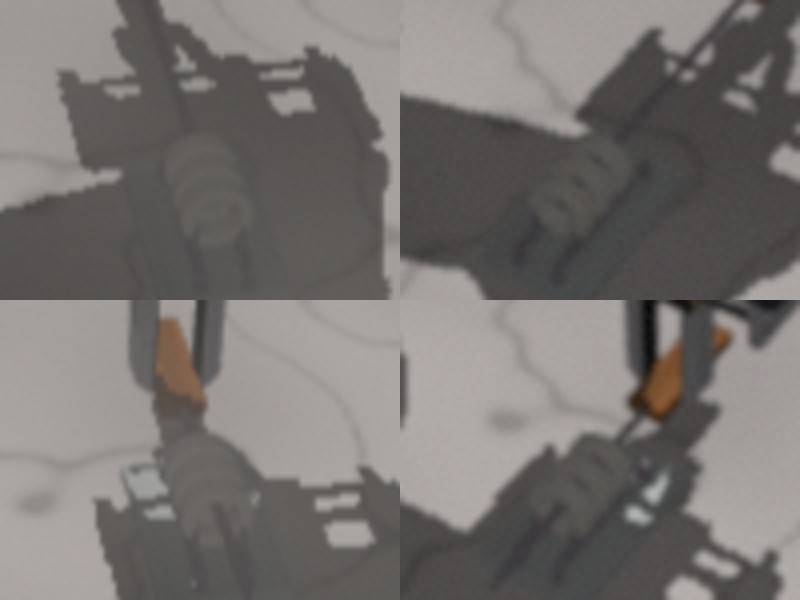

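Run:
```python
from h import *
b=np.radians(-82.36); d=np.array([np.cos(b),np.sin(b)]); m=np.array([603.68,-207.14]); q=m-d*91
manip.movel([*q,55],speed=25,rotation=[-92.5,0,7.64]); manip.movel([*q,130],speed=50); manip.pause(.3)
s=manip.sense(); print(s["tool_pos"],s["ft_force"],s["clock"],s["gripper_width"]*94)
g=snap("side","d4"); h=snap("scene","s4")
o=np.zeros((320,800,3),np.uint8)
for i,c in enumerate((g,h)):
    z=proj(c,[*(m-d*20),115]).astype(int); print(z-[50,40]); k=c["img"][z[1]-40:z[1]+40,z[0]-50:z[0]+50]
    o[:,i*400:i*400+400]=cv2.resize(k,None,fx=4,fy=4,interpolation=2)
cv2.imwrite("pics/lift.png",cv2.convertScaleAbs(o,alpha=1.5))
# yaw feasibility
for L in(91,):
    a=np.radians(11.06); u=np.array([np.cos(a),np.sin(a)]); t=np.array([629.42,242.43])-u*L
    for yaw in(101.06,):
        for z in(57,120): print(solver.solve_ik([*t,z],[-92,0,yaw]))
```

```text
[ 591.55224619 -116.9382014   129.90027753] [-0.20148857  0.31380039 -1.63683043] 18.0917 25.386069656668006
[261 189]
[204 208]
[ 1.15254671e+01  1.45928904e+01  1.05552157e+02 -1.91854305e-02
  5.78550195e+01 -8.95246085e+01]
[ 1.15254671e+01  9.49704706e+00  1.04021930e+02 -1.80004580e-02
  6.44810901e+01 -8.95270617e+01]
```

View pics/lift.png

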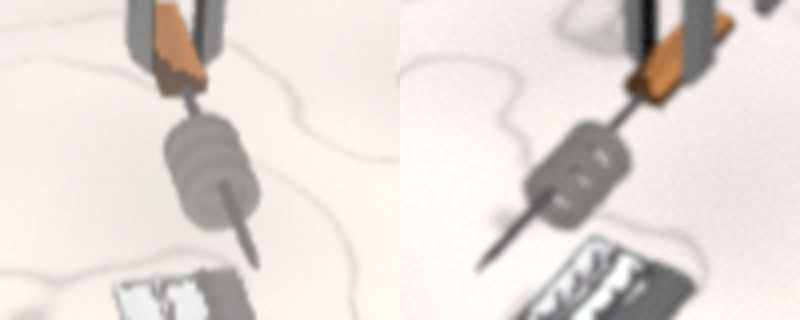

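Run:
```python
from h import *
from scipy.optimize import least_squares
e,f=load("d4"),load("s4"); p=np.array([591.55,-116.94,129.9]); b=np.radians(-82.36); d=np.array([np.cos(b),np.sin(b),0])
t=least_squares(lambda x:np.r_[proj(e,x)-[324.75,256],proj(f,x)-[224,275.5]],p+d*180); print(t.x,t.fun.round(2),np.linalg.norm(t.x-p),np.degrees(np.arctan2(t.x[1]-p[1],t.x[0]-p[0])))
a=np.radians(11.06); u=np.array([np.cos(a),np.sin(a)]); T=np.array([629.42,242.43])-u*91
manip.movel([*T,130],speed=90,rotation=[-92.5,0,101.06]); manip.pause(.4)
s=manip.sense(); print(T,s["tool_pos"],s["orientation"],s["clock"])
g=snap("side","d5"); h=snap("scene","s5")
o=np.zeros((380,800,3),np.uint8)
for i,c in enumerate((g,h)):
    z=proj(c,[*(T+u*85),95]).astype(int); print(z-[50,47]); k=c["img"][z[1]-47:z[1]+48,z[0]-50:z[0]+50]
    o[:,i*400:i*400+400]=cv2.resize(k,None,fx=4,fy=4,interpolation=2)
    for L in (50,180): print(L,proj(c,[*(T+u*L),132+(L+10)*.026]).round(1))
cv2.imwrite("pics/over.png",cv2.convertScaleAbs(o,alpha=1.4))
```

```text
[ 614.61216403 -292.7412575   132.94377884] [ 0.25  0.52  0.06 -0.63] 177.3336125408967 -82.52643466957794
[540.11015842 224.97284682] [540.11946877 224.96230618 130.02553237] [-9.25017353e+01  4.70276140e-04  1.01058566e+02] 22.5833
[253  94]
50 [291.8 130.3]
180 [336.2 125.1]
[320 118]
50 [359.  149.7]
180 [407.3 162.9]
```

View pics/over.png

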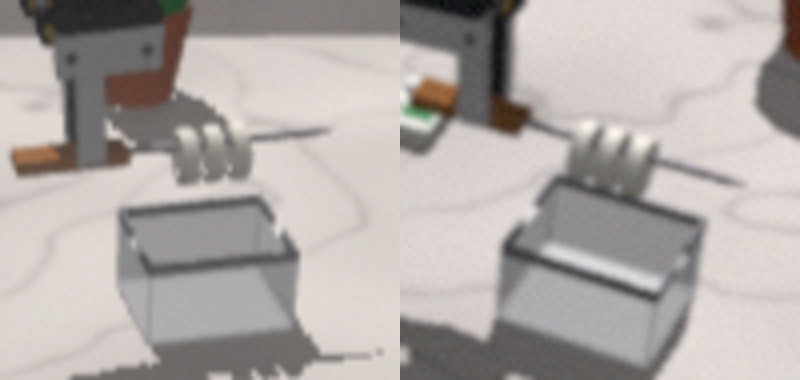

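Run:
```python
from h import *
a=np.radians(11.06); u=np.array([np.cos(a),np.sin(a)]); T=np.array([629.42,242.43])-u*91
manip.movel([*T,72],speed=60,rotation=[-91.4,0,101.06]); manip.pause(.2)
print(manip.movel([*T,58],speed=20,until_force=3)); manip.pause(.3)
s=manip.sense(); print(s["tool_pos"],s["ft_force"],s["ft_torque"],s["clock"])
g=snap("side","d6"); h=snap("scene","s6")
o=np.zeros((380,800,3),np.uint8)
for i,c in enumerate((g,h)):
    z=proj(c,[*(T+u*75),60]).astype(int); print(z-[50,47]); k=c["img"][z[1]-47:z[1]+48,z[0]-50:z[0]+50]
    o[:,i*400:i*400+400]=cv2.resize(k,None,fx=4,fy=4,interpolation=2)
cv2.imwrite("pics/rest.png",cv2.convertScaleAbs(o,alpha=1.4))
```

```text
False
[540.14949768 225.0103124   58.08732883] [ 0.43335492  0.72652448 -0.35289367] [-0.00467838  0.09270708 -0.02793048] 25.15
[249 105]
[315 127]
```

View pics/rest.png

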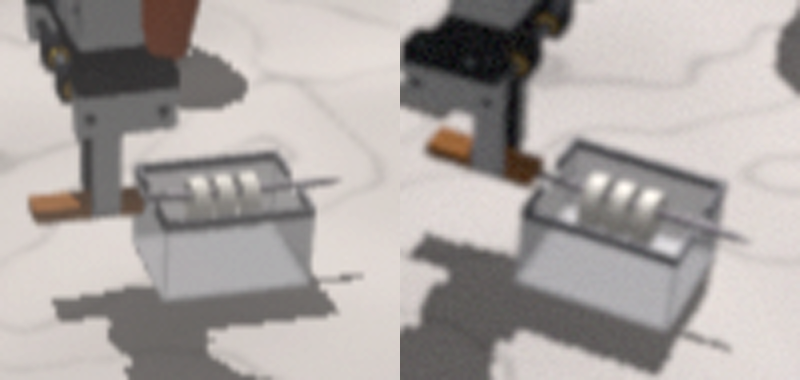

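Run:
```python
from h import *
a=np.radians(11.06); u=np.array([np.cos(a),np.sin(a)]); T=np.array([629.42,242.43])-u*91
hand.let_go(); manip.pause(.3); manip.movel([*T,200],speed=80,rotation=[-90,0,101.06]); manip.movep([*(T-u*60+[0,-60]),230],[-90,0,80]); manip.pause(.5)
print(manip.sense()["clock"])
g=snap("side","d7"); h=snap("scene","s7")
o=np.zeros((380,800,3),np.uint8)
for i,c in enumerate((g,h)):
    z=proj(c,[*(T+u*75),60]).astype(int); k=c["img"][z[1]-47:z[1]+48,z[0]-50:z[0]+50]
    o[:,i*400:i*400+400]=cv2.resize(k,None,fx=4,fy=4,interpolation=2)
cv2.imwrite("pics/final.png",cv2.convertScaleAbs(o,alpha=1.3))
```

```text
29.5917
```

View pics/final.png

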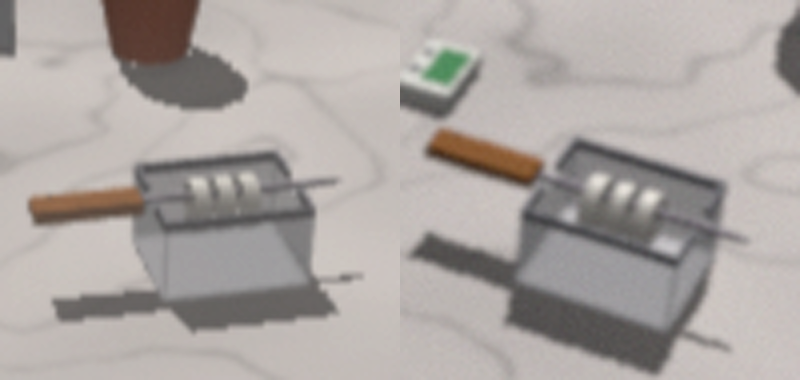

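The skewer rests in both notches with its handle outside. All three rings hang inside the box and the gripper is clear.

```bash
python3 -c "
from h import *
manip.job_done()"
```

```text
the job is handed in; nothing more can be done
```

The job is done and handed in at about 30 s on the robot's clock. I gripped the skewer by its handle, ran it through all three rings in the rack and lifted them out together. I then laid it across the box in both notches and let go.

- **Final pictures:** The side and scene views, taken about half a second after the arm backed off, show the skewer at rest in both notches. The handle is outside, the three rings hang inside, and nothing touches the robot.
- **During the job:** The insertion and the lowering each stopped at the planned position without reaching their force limits (4 N and 3 N). No wrist-force reading I took was above about 2 N.
- **Small disagreements:** The fits to box, rack and skewer left up to about 2 pixels (roughly 2 mm) of error. The triangulated tip was 3–4 mm short of its nominal distance. Both were well inside the hole and notch clearances.
- **Not checked:** I never moved near the ramekin or dispenser and kept clear of the thermometer. I did not measure their positions again at the end; only the thermometer shows in the last close-up.

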